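Unlock the watch turntable and park its locking pin

TASK

Free the watch turntable: draw its red-headed locking pin all the way out of the blue block, lay it flat on the green mat and let go of it. Then take it by the bare shank (the grey notch leaves no room for fingers round the head) and park it in the stand: the tip through the brass eyelet and standing out on the far side, the head down in the grey notch. Do not drop the pin, and leave the black loupe, the green-dialled watch and the amber jar beside the work where they are.

Things in the scene. Friction and masses are not known exactly. Their poses are not given: they have to be found in the camera images.
- pin: Loose steel locking pin, about 80 g. Origin on its axis at the shoulder; x points along the shank to the tip. Shank: diameter 10 mm, x = 0 to 110 mm, last 4 mm chamfered. Red square head 16 x 16 mm, x = -30 to 0 mm. Centre of mass about x = 40 mm. Starts level in the block's bore, only the head and 8 mm of shank standing out, head towards the robot.
- pin_tip (a point): Centre of the pin's tip face (pin x = 110 mm).
- pin_head (a point): Centre of the pin's red square head (pin x = -15 mm).
- block: Blue block fixed to the bench, 120 (x) x 100 (y) x 56 (z) mm, with an aluminium turntable and a watch head on top, 77 mm high in all. Origin at the centre of its underside. A bore of diameter 12 mm runs right through along the block's x at height 40 mm; the pin leaves it towards the block's -x.
- bore (a point): Centre of the mouth of the bore in the block's -x face (40 mm above the bench). Axes as the block.
- stand: Parking stand fixed to the bench: dark base plate 165 (x) x 70 (y) x 8 mm; origin at the centre of its underside. The parked pin lies along the stand's x, tip to +x (at about x = 75 mm), axis at y = 0, 45 mm above the bench. Between notch and eyelet (x = -29 to 55 mm) nothing stands on the base plate, so the shank is free there.
- eyelet (a point): Centre of the eyelet hole on its far (+x) face, at stand x = 63 mm, height 45 mm. Axes as the stand. The brass eyelet plate is 8 mm thick (stand x = 55 to 63 mm), 34 mm wide, top at height 62 mm; its through hole runs along x, diameter 14 mm.
- notch (a point): Centre of the floor of the grey notch for the head: stand x = -48 mm, height 37 mm. Axes as the stand. The notch spans stand x = -67 to -29 mm; two cheeks, inner faces at y = -12 and +12 mm, 8 mm thick, tops at height 58 mm; open at the top and both ends.
- mat: Green mat fixed to the bench, 180 (x) x 150 (y) x 3 mm, top at 3 mm height. Origin at the centre of its underside.
- loupe: Black eye loupe standing on the bench, diameter 38 mm, 32 mm tall; bystander. Origin at the centre of its underside.
- watch: Steel wristwatch with green dial lying flat, case diameter 42 mm, 90 mm long along its y, 11 mm high; bystander. Origin under the case's centre.
- jar: Small amber jar with a metal cap, diameter 44 mm, 45 mm tall; bystander. Origin at the centre of its underside.
Things that resemble listed ones, but are neither listed nor needed, are in the scene too. There is more than one size of the pin; the job needs the smallest.

How it is judged (in metres and radians):
On the way, in this order (a step that is already met when the one before it is completed fails the run):
1. the pin is drawn out: its tip is at least 3 mm in front of the bore's mouth (x of pin_tip in the frame of bore below -0.003 m), for 0.1 s.
2. the pin lies flat on the green mat, let go (contact force between pin and mat above 0.2 N and contact force between pin and the arm below 0.05 N and contact force between pin and the fingers below 0.05 N and angle between pin's own x axis and vertical between 1.45 and 1.69 rad and height (world z) of pin below 0.02 m and linear speed of pin below 0.03 m/s), for 0.2 s.
At the end, for the whole second after the job is handed in: The pin rests in the stand, released and still: its tip stands 3 to 30 mm out beyond the far face of the eyelet, within 6 mm of the hole's axis in width and height, and its head lies down in the grey notch (head centre within 6 mm of the notch's middle line and 4 to 12.5 mm above its floor) (x of pin_tip in the frame of eyelet between 0.003 and 0.03 m and y of pin_tip in the frame of eyelet between -0.006 and 0.006 m and z of pin_tip in the frame of eyelet between -0.006 and 0.006 m and y of pin_head in the frame of notch between -0.006 and 0.006 m and z of pin_head in the frame of notch between 0.004 and 0.0125 m and linear speed of pin below 0.02 m/s and angular speed of pin below 0.3 rad/s); the robot touches nothing.
It fails at once if the pin is dropped (moves faster than 0.7 m/s while not held) (contact force between pin and the fingers below 0.05 N and linear speed of pin above 0.7 m/s).
It fails at once if the loupe is moved more than 20 mm (distance of loupe from where it was at the start of the episode above 0.02 m).
It fails at once if the watch is moved more than 20 mm (distance of watch from where it was at the start of the episode above 0.02 m).
It fails at once if the jar is moved more than 20 mm (distance of jar from where it was at the start of the episode above 0.02 m).
It also fails if it takes over 58 s, if anything falls off the work surface, if the arm or the gripper's body presses on something with over 40 N, if the wrist force passes 120 N, or if a joint passes its speed limit or range.

ROBOT

A 6-joint arm with a two-finger parallel gripper is mounted at the origin on the work surface. World frame = base frame: x ahead of the robot, y to its left, z up, the work surface at z = 0. Lengths are in m, angles in degrees, forces in N, time in s.
With the tool pointing down it reaches from about 0.35 to 0.875 m from the base axis. Payload 4.2 kg.
Tool frame: the origin (TCP) lies on the mounting face of the last link; the fingertips stand 182 mm ahead of it and the grasp point (between the pads) lies 164 mm ahead of it (r.tcp_to_grasp is the distance from the TCP to the grasp point, in m); z points along the fingers, y is the line along which they close (so a half turn about z gives the same grasp; the last joint's range is limited). The gripper opens to 87 mm and grips with 3 to 60 N. Pads are 19 mm wide; open, the fingers measure 117 mm over their backs; the gripper's body (75 mm by 190 mm) begins 51 mm behind the grasp point.
Start: joints at [89.358, 22.042, 0.453, 0, -68.411, -14.817], TCP at [0.167, 0.602, 0.405] pointing down, gripper open.
Joint ranges: [-179.83, 179.83], [-69.29, 118.12], [-61.27, 80.66], [-181.25, 117.63], [-171.15, -9.14], [-177.46, 177.46]. Speed limits (degrees/s): [159.86, 159.86, 180, 180, 180, 180].

INTERFACE

Orientations are given as a 3x3 rotation matrix whose columns are the frame's x, y, z axes.
In Python, from station import sense, eyes, r gives the robot as it stands.
- The arm moves only by the tool jog_arm, never from a script. Its argument "increments" is a list of rows, each a list of 4 numbers: the shift along the tool's x, y, z normalised to -1 to 1, where 1 is 0.02 m, then the turn about the tool's z normalised to -1 to 1, where 1 is 0.08 rad. A call has 1 to 10 rows; each row shifts and turns the commanded pose from where the row before left it, along the tool's axes as they then stand; what a row does not reach is not made up. A row lasts 1/10 s, in which the tool goes at most 50 mm and 8.59 degrees, less where a joint would pass 70% of its speed; a pose out of reach is approached as far as the arm can. A call with a number of a shift or a turn outside -1 to 1 is refused whole. A call with a gripper value outside its range is refused whole. "grip" is the finger opening in mm, from 0 to 87, set as the call begins (left out, the last holds). The fingers move at their own pace and stop on an object; the grip force is fixed at half the most. Time passes only in rows, so rows that do not move let the fingers close. It gives the time, the measured TCP pose, the force, the opening and the grip force at its end, in the units of the state.
- sense(): the state, without advancing time (a new reading comes with each control period).
- eyes.capture(name): name is "side" or "top"; returns the picture (480x640x3 uint8, blue, green, red); there is no depth.
- eyes.get_calibration(name): a dict with "camera_matrix" (3x3 intrinsics, pixels), "k1" (the pictures are not rectified: a ray, as slopes to the right and down, at radius r is drawn at 1 + k1 r^2 times it, then the intrinsics apply), "R" (3x3) and "t" (3): a world point X has camera coordinates R X + t. Camera axes: x right, y down, z forward; pixel columns grow to the right and rows downward; lengths in m; the calibration is good to about 2 mm. A picture is of the moment at which its call begins. get_calibration takes no time and is no camera call.
- r.finish_job(): hands the job in; it is judged then, once.
Trained networks look in the newest picture that a camera, given by its name, has taken for a name from the list of things; names that differ only in an ending like _2 or _b are one class to them, and where a whole thing is asked for, a point or a joint stands for the part that bears it (a point fixed in the world has none). Each returns a list of dicts, best first, with "conf" (0 to 1); they miss things now and then, are a little off and sometimes report something else, mostly with a low value. They report only what shows in the picture. A call takes as long as a camera call. They do not tell look-alikes from the thing itself.
- eyes.spot_in(camera, name): "centre" ([x, y, z] in m, in world coordinates, good to about 4 mm: the middle of the surface that is visible of it).
- eyes.outline_of(camera, name): "mask" (480x640 bool, what is visible of it).
The state is a dict: "time_s": time; "joints": joint angles; "joint_velocities": joint speeds; "effort": joint torques, N m; "tcp_pos": TCP position; "ee_rot": TCP orientation; "wrist_force": force on the tool from outside, world axes, zero at the start; "moment": the same for the moment, N m; "gripper_width": opening from 0.0 (shut) to 1.0 (fully open); "gripper_force": force on a finger pad.
Only numpy, scipy, OpenCV 4.12 (cv2) and the standard library are available. Lean on these libraries where they do the work, as an engineer would, in place of code of your own. Each camera call takes 0.05 s, during which the arm holds its last target. There are 200 camera calls.

## Working session

There is one attempt and no reset: what is moved stays moved. The work goes in short steps, Python scripts to look and compute and a tool call to move; the robot and the scene stay as the last step left them, time stands still between calls to the robot, and variables do not carry over. Pictures are saved under pics/ and viewed, at most 10 in all, crops included, and the job is handed in when it is done.

Besides the shell and the picture viewer there is one more tool, called after ">>>" as name([rows], argument=value, ...), one row to a line, values as JSON. jog_arm: Moves the arm, as the interface text tells. Its arguments: {"type":"object","properties":{"increments":{"type":"array"},"grip":{"type":"number"}},"required":["increments"]}

```bash
ls; mkdir -p pics; python3 - <<'E'
from station import sense, eyes, r
import cv2, numpy as np
s=sense(); print(s['time_s'],s['tcp_pos'],np.round(s['ee_rot'],3).tolist(),s['gripper_width'])
for c in ['side','top']:
    im=eyes.capture(c); cv2.imwrite(f'pics/{c}0.png',im)
    k=eyes.get_calibration(c); print(c,np.round(-np.array(k['R']).T@np.array(k['t']),3),k['k1'],np.array(k['camera_matrix'])[0,0])
    for n in ['pin','block','stand','mat','loupe','watch','jar']:
        print(n,[(round(d['conf'],2),np.round(d['centre'],3).tolist()) for d in eyes.spot_in(c,n)][:4])
E
```

```text
pics
0.0 [0.16649885 0.60220562 0.4036667 ] [[0.964, -0.267, -0.001], [-0.267, -0.964, -0.002], [0.0, 0.002, -1.0]] 0.9996237409057205
side [ 0.197 -0.737  0.656] -0.06415887880084696 436.9852676606432
pin [(0.87, [0.3, -0.179, 0.017]), (0.6, [0.54, -0.272, 0.045]), (0.56, [0.325, -0.432, 0.014])]
block [(0.61, [0.606, -0.278, 0.058])]
stand [(0.84, [0.604, 0.21, 0.006])]
mat [(0.72, [0.532, 0.006, 0.002])]
loupe [(0.6, [0.69, 0.055, 0.028]), (0.59, [0.541, -0.28, 0.049]), (0.41, [0.535, 0.006, 0.002])]
watch [(0.83, [0.709, -0.065, 0.012]), (0.67, [0.603, -0.272, 0.055]), (0.58, [0.692, 0.056, 0.031]), (0.21, [0.602, 0.217, 0.01])]
jar [(0.88, [0.787, -0.01, 0.034])]
top [ 0.38  -0.056  1.04 ] -0.031038284513437136 440.50288815921465
pin [(0.7, [0.301, -0.165, 0.017]), (0.68, [0.342, -0.424, 0.011]), (0.58, [0.544, -0.267, 0.05])]
block [(0.75, [0.616, -0.245, 0.048])]
stand [(0.96, [0.62, 0.227, 0.006])]
mat [(0.95, [0.531, 0.009, -0.002])]
loupe [(0.67, [0.695, 0.062, 0.034]), (0.63, [0.621, 0.228, 0.008])]
watch [(0.82, [0.71, -0.065, 0.007])]
jar [(0.9, [0.779, -0.004, 0.043]), (0.49, [0.618, -0.246, 0.051])]
```

View pics/side0.png

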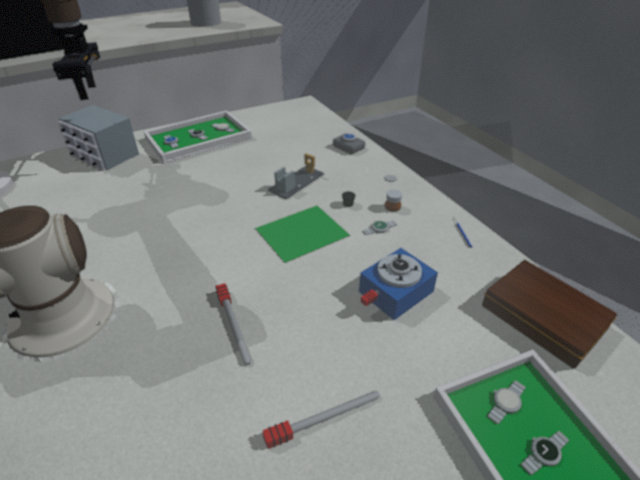

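View pics/top0.png

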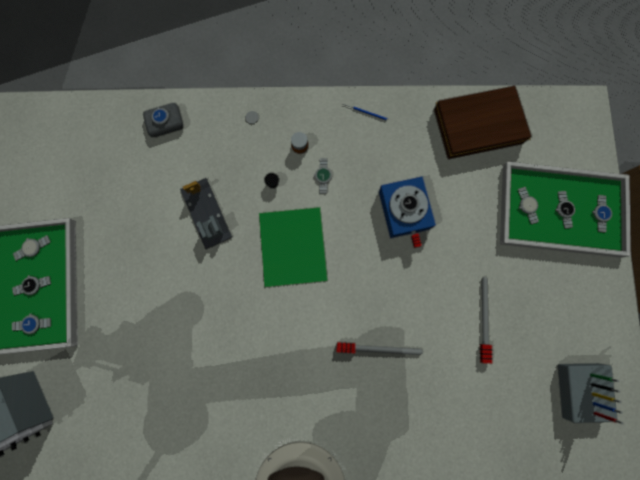

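The pin candidates are the loose one at side (225,290)-(247,360), the loose one at side (278,433)-(378,396), and the one in the blue block with its head at side (370,297) / top (417,241). The job's pin is the one in the block: it is in the bore and has the smallest head. I'll confirm that in an enlarged crop, which also covers the stand.

```bash
python3 - <<'E'
import cv2, numpy as np
t=cv2.imread('pics/top0.png'); s=cv2.imread('pics/side0.png')
def c(im,x,y,w=80,h=60): return cv2.resize(im[y:y+h,x:x+w],(400,300),interpolation=cv2.INTER_CUBIC)
m=np.vstack([np.hstack([c(t,365,175,100,75),c(t,165,175,100,75)]),np.hstack([c(s,350,243,100,75),c(s,255,143,80,60)])])
cv2.imwrite('pics/m0.png',m)
E
```

```text
(no output)
```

View pics/m0.png

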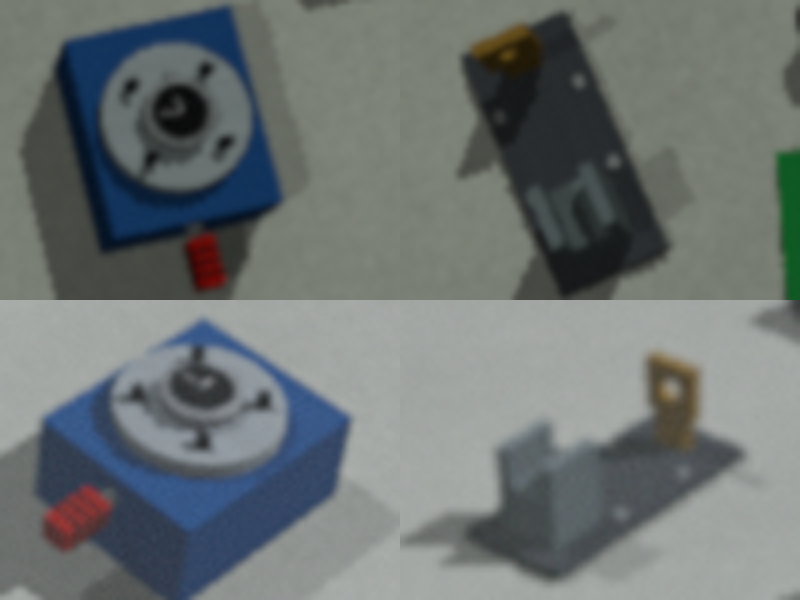

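The crop confirms it: the smallest red head (top (416,241), side (369,297)) stands out of the blue block on a short shank. The stand's eyelet is at the far-left end (top (192,187)) and its notch at the near end (top (208,228)).

```bash
cat > h.py <<'E'
import numpy as np, cv2
from scipy.optimize import least_squares
from station import sense, eyes, r
K={c:eyes.get_calibration(c) for c in ['side','top']}
def proj(c,P):
    k=K[c]; p=np.atleast_2d(P)@np.array(k['R']).T+np.array(k['t'])
    return cv2.fisheye and _p(k,p)
def _p(k,p):
    q=p[:,:2]/p[:,2:]; q=q*(1+k['k1']*(q**2).sum(1,keepdims=True))
    M=np.array(k['camera_matrix']); return np.c_[q,np.ones(len(q))]@M.T[:,:2]
def ray(c,uv):
    k=K[c]; M=np.array(k['camera_matrix']); d=cv2.undistortPoints(np.array([[uv]],float),M,np.array([k['k1'],0,0,0]))[0,0]
    R=np.array(k['R']); return -R.T@np.array(k['t']), R.T@np.array([*d,1])
def onz(c,uv,z):
    o,d=ray(c,uv); return o+d*(z-o[2])/d[2]
def world(q,L):
    a=q[2]; L=np.atleast_2d(L); R=np.array([[np.cos(a),-np.sin(a),0],[np.sin(a),np.cos(a),0],[0,0,1]])
    return L@R.T+[q[0],q[1],0]
def fit(q0,obs):  # obs: camera -> (local pts, px)
    f=lambda q:np.concatenate([(proj(c,world(q,L))-px).ravel() for c,(L,px) in obs.items()])
    s=least_squares(f,q0,loss='soft_l1'); return s.x,f(s.x).reshape(-1,2)
E
python3 - <<'E'
from h import *
def un(p,off,sc,m=(0,0)): return (np.array(p,float)-m+.5)/sc-.5+off
B=lambda s:np.array([[a*.06,b*.05,.056] for a,b in s])
ob={'top':(B([(1,1),(1,-1),(-1,-1),(-1,1)]),un([(65,43),(232,8),(281,199),(101,240)],(365,175),4)),
'side':(B([(-1,1),(1,1),(1,-1),(-1,-1)]),un([(45,420),(205,318),(351,418),(191,530)],(350,243),4,(0,300)))}
S=lambda s:np.array([[a*.0825,b*.035,.008] for a,b in s])
os={'top':(S([(1,1),(1,-1),(-1,-1),(-1,1)]),un([(462,58),(568,12),(668,248),(565,297)],(165,175),4,(400,0))),
'side':(np.r_[S([(1,-1),(-1,-1),(-1,1)]),[[.055,0,.045],[.055,.017,.062],[.055,-.017,.062]]],un([(745,455),(555,578),(468,535),(672,388),(648,354),(697,370)],(255,143),5,(400,300)))}
for n,q0,o in [('block',[.61,-.25,.1],ob),('stand',[.62,.22,.4],os)]:
    q,e=fit(q0,o); print(n,np.round(q,4),np.degrees(q[2])); print(np.round(e,1).tolist())
    for c in o: print('  ',c,np.round(fit(q0,{c:o[c]})[0],4))
# red head
for c,box in [('top',(400,228,432,255)),('side',(352,283,385,312))]:
    im=cv2.imread(f'pics/{c}0.png').astype(int); x0,y0,x1,y1=box; a=im[y0:y1,x0:x1]
    m=((a[...,2]>90)&(a[...,1]<70)); v,u=np.nonzero(m); print(c,u.mean()+x0,v.mean()+y0,m.sum(),onz(c,(u.mean()+x0,v.mean()+y0),.044))
for n in ['mat']:
    m=eyes.outline_of('top',n)[0]['mask']; 
    print(cv2.boxPoints(cv2.minAreaRect(np.argwhere(m)[:,::-1].astype(np.float32))).tolist(),[np.round(onz('top',p,.003),3).tolist() for p in cv2.boxPoints(cv2.minAreaRect(np.argwhere(m)[:,::-1].astype(np.float32)))])
E
```

```text
block [ 0.624  -0.2542  0.2042] 11.69840731930465
[[-0.2, -1.0], [-0.3, -1.0], [0.8, 0.6], [3.3, -0.5], [-1.5, -0.7], [-0.3, -0.3], [0.5, -0.2], [-0.8, 0.7]]
   top [ 0.6226 -0.2527  0.1846]
   side [ 0.6248 -0.255   0.2112]
stand [0.6224 0.2226 0.4255] 24.378628971474274
[[0.1, -0.9], [0.1, -1.1], [1.2, 0.1], [-0.1, 0.1], [0.5, -1.5], [0.5, -0.6], [-1.4, -0.8], [-0.6, 0.7], [-0.6, 0.4], [-1.0, 0.7]]
   top [0.6213 0.2232 0.4281]
   side [0.6231 0.221  0.4238]
top 416.7142857142857 239.8095238095238 21 [ 0.54352236 -0.27297195  0.044     ]
side 368.9236641221374 296.0 131 [ 0.54364106 -0.27195693  0.044     ]
[[257.1287841796875, 212.7067108154297], [321.31463623046875, 206.6892852783203], [328.304931640625, 281.252685546875], [264.11907958984375, 287.2701416015625]] [[0.621, 0.1, 0.003], [0.634, -0.055, 0.003], [0.454, -0.069, 0.003], [0.441, 0.081, 0.003]]
```

```bash
cat >> h.py <<'E'
def hullfit(q0,masks,boxes):
    th=np.linspace(0,2*np.pi,48,endpoint=False); D=np.c_[np.cos(th),np.sin(th)]
    sup=lambda p:(p@D.T).max(0)
    tgt={}
    for c,m in masks.items():
        n,l,st,_=cv2.connectedComponentsWithStats(m.astype(np.uint8)); i=1+st[1:,4].argmax()
        tgt[c]=sup(np.argwhere(l==i)[:,::-1].astype(float))
    f=lambda q:np.concatenate([sup(proj(c,world(q,boxes)))-t for c,t in tgt.items()])
    s=least_squares(f,q0,loss='soft_l1'); return s.x,f(s.x)
def boxp(x,y,z0,z1): return np.array([[a,b,c] for a in (-x,x) for b in (-y,y) for c in (z0,z1)])
E
python3 - <<'E'
from h import *
M={}
for c,b in [('top',(370,165,445,245)),('side',(350,240,445,320))]:
    im=cv2.imread(f'pics/{c}0.png').astype(int); m=(im[...,0]-im[...,2]>25); z=np.zeros_like(m); z[b[1]:b[3],b[0]:b[2]]=1; M[c]=m&z; print(M[c].sum())
for ks in (['top'],['side'],['top','side']):
    q,e=hullfit([.624,-.254,.2],{k:M[k] for k in ks},boxp(.06,.05,0,.056)); h=world(q,[-.083,0,.04])[0]
    print(ks,np.round(q,4),np.degrees(q[2]).round(2),'rms',np.sqrt((e**2).mean()).round(2),'head',np.round(h,4))
G={}
for c in ['top','side']:
    im=cv2.imread(f'pics/{c}0.png').astype(int); m=(im[...,1]-im[...,2]>30)&(im[...,1]-im[...,0]>20); z=np.zeros_like(m); z[190:300,230:360]=1; G[c]=m&z
q,e=hullfit([.536,.013,.08],G,boxp(.09,.075,.003,.003)); print('mat',np.round(q,4),np.sqrt((e**2).mean()))
E
```

```text
1267
2130
['top'] [ 0.6259 -0.2555  0.2149] 12.31 rms 1.46 head [ 0.5448 -0.2732  0.04  ]
['side'] [ 0.6269 -0.2521  0.2131] 12.21 rms 1.25 head [ 0.5458 -0.2696  0.04  ]
['top', 'side'] [ 0.6258 -0.2536  0.2204] 12.63 rms 1.44 head [ 0.5448 -0.2718  0.04  ]
mat [0.5392 0.0155 0.0895] 1.2812923289468496
```

>>> jog_arm([
  [1,0,0,-0.5],
  [1,0,0,-0.5],
  [1,0,0,-0.5],
  [1,0,0,-0.5],
  [1,0.5,0,-0.5],
  [1,1,0,-0.5],
  [1,1,0,-0.5],
  [1,1,0,-0.5],
  [1,1,0,-0.5],
  [1,1,0,-0.5],
])

```text
time_s: 1.85
tcp_pos: [0.365, 0.4739, 0.405]
ee_rot: [[0.991, 0.132, 0.0], [0.132, -0.991, 0.0], [0.0, -0.0, -1.0]]
wrist_force: [0.9, 0.5, 0.3]
gripper_width: 1.0
gripper_force: 0.0
```

>>> jog_arm([
  [0,1,0,-1],
  [0.1,1,0,0],
  [0.1,1,0,0],
  [0.1,1,0,0],
  [0.1,1,0,0],
  [0.1,1,0,0],
  [0.1,1,0,0],
  [0.1,1,0,0],
  [0.1,1,0,0],
  [0.1,1,0,0],
])

```text
time_s: 2.85
tcp_pos: [0.4225, 0.2811, 0.4048]
ee_rot: [[0.978, 0.208, 0.0], [0.208, -0.978, 0.0], [0.0, -0.0, -1.0]]
wrist_force: [0.5, 0.1, 0.4]
gripper_width: 1.001
gripper_force: 0.0
```

>>> jog_arm([
  [0.1,1,0,0],
  [0,1,0,0],
  [0,1,0,0],
  [0,1,0,0],
  [0,1,0,0],
  [0,1,0,0],
  [0,1,0,0],
  [0,1,0,0],
  [0,1,0,0],
  [0,1,0,0],
])

```text
time_s: 3.85
tcp_pos: [0.4657, 0.0859, 0.4048]
ee_rot: [[0.978, 0.208, 0.0], [0.208, -0.978, 0.0], [0.0, -0.0, -1.0]]
wrist_force: [-0.3, 0.2, -0.6]
gripper_width: 1.003
gripper_force: 0.0
```

>>> jog_arm([
  [0,1,0.3,0],
  [0,1,0.3,0],
  [0,1,0.3,0],
  [0,1,0.3,0],
  [0,1,0.3,0],
  [0,1,0.3,0],
  [0,1,0.5,0],
  [0,1,0.5,0],
  [0,1,0.5,0],
  [0,1,0.5,0],
])

```text
time_s: 4.85
tcp_pos: [0.5072, -0.1097, 0.3285]
ee_rot: [[0.978, 0.208, 0.0], [0.208, -0.978, -0.0], [0.0, 0.0, -1.0]]
wrist_force: [-0.2, 1.3, 0.1]
gripper_width: 1.0
gripper_force: 0.0
```

>>> jog_arm([
  [0,1,0.5,0],
  [0,1,0.5,0],
  [0,1,0.5,0],
  [0,1,0,0],
  [0,1,0,0],
  [0,0.5,0,0],
  [0,0.3,0,0],
  [0,0,0,0],
  [0,0,0,0],
], grip=50)

```text
time_s: 5.75
tcp_pos: [0.5315, -0.2212, 0.2988]
ee_rot: [[0.978, 0.209, -0.0], [0.209, -0.978, 0.0], [-0.0, -0.0, -1.0]]
wrist_force: [-0.5, -0.5, 0.6]
gripper_width: 0.577
gripper_force: 0.0
```

>>> jog_arm([
  [0,1,0,0],
  [0,1,0,0],
  [0.1,0.6,0.2,0],
  [0,0,0.9,0],
  [0,0,0.9,0],
  [0,0,0.9,0],
  [0,0,0.8,0],
  [0,0,0.4,0],
  [0,0,0,0],
  [0,0,0,0],
])

```text
time_s: 6.75
tcp_pos: [0.5449, -0.2718, 0.2172]
ee_rot: [[0.978, 0.209, 0.001], [0.209, -0.978, -0.0], [0.001, 0.001, -1.0]]
wrist_force: [0.5, -0.2, 0.5]
gripper_width: 0.573
gripper_force: 0.0
```

```bash
python3 - <<'E'
from station import eyes
import cv2,numpy as np
s=eyes.capture('side');t=eyes.capture('top');cv2.imwrite('pics/side1.png',s);cv2.imwrite('pics/top1.png',t)
c=lambda im,x,y:cv2.resize(im[y:y+75,x:x+100],(400,300),interpolation=cv2.INTER_CUBIC)
cv2.imwrite('pics/m1.png',np.hstack([c(t,365,190),c(s,320,243)]))
E
```

```text
(no output)
```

View pics/m1.png

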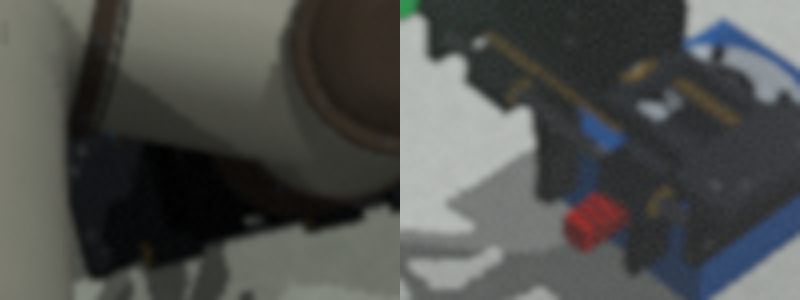

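The side crop shows the two fingertips straddling the red head at side (369,297), which sits between them at mid-height. The top view is hidden by the arm. Closing.

>>> jog_arm([
  [0,0,0,0],
  [0,0,0,0],
  [0,0,0,0],
  [0,0,0,0],
  [0,0,0,0],
  [0,0,0,0],
  [0,0,0,0],
], grip=0)

```text
time_s: 7.55
tcp_pos: [0.5444, -0.2716, 0.2168]
ee_rot: [[0.978, 0.209, -0.001], [0.209, -0.978, 0.0], [-0.001, -0.001, -1.0]]
wrist_force: [-2.7, 2.6, 2.3]
gripper_width: 0.181
gripper_force: 29.9
```

>>> jog_arm([
  [-0.5,0,0,0],
  [-0.5,0,0,0],
  [-0.5,0,0,0],
])

```text
time_s: 7.85
tcp_pos: [0.5148, -0.2783, 0.2168]
ee_rot: [[0.978, 0.209, 0.001], [0.209, -0.978, -0.0], [0.001, 0.0, -1.0]]
wrist_force: [0.9, 1.6, -0.5]
gripper_width: 0.181
gripper_force: 29.9
```

>>> jog_arm([
  [-0.6,0,0,0],
  [-0.6,0,0,0],
  [-0.6,0,0,0],
  [-0.6,0,0,0],
  [-0.6,0,0,0],
  [-0.6,0,0,0],
  [-0.6,0,0,0],
  [-0.6,0,0,0],
  [0,0,0,0],
])

```text
time_s: 8.75
tcp_pos: [0.4195, -0.2985, 0.2166]
ee_rot: [[0.978, 0.207, -0.002], [0.207, -0.978, 0.001], [-0.001, -0.001, -1.0]]
wrist_force: [-0.4, -0.1, -1.5]
gripper_width: 0.183
gripper_force: 29.9
```

```bash
python3 - <<'E'
from station import eyes,sense
import cv2,numpy as np
print(sense()['joints'])
s=eyes.capture('side');t=eyes.capture('top')
c=lambda im,x,y:cv2.resize(im[y:y+90,x:x+120],(400,300),interpolation=cv2.INTER_CUBIC)
cv2.imwrite('pics/m2.png',np.hstack([c(t,365,200),c(s,300,243)]))
E
```

```text
[-1.73534393e+01  2.43250239e+01 -2.81370281e+01 -1.97075006e-02
 -3.76400518e+01  1.19326065e+02]
```

View pics/m2.png

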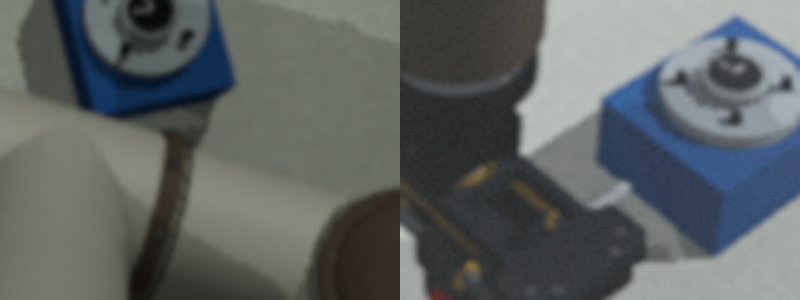

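The pin's tip shows clear of the bore (side about (368,299)) and the pin is still gripped. Next I lift, turn and carry it to the mat.

>>> jog_arm([
  [0,0,-0.9,0],
  [0,0,-0.9,0],
  [0,0,-0.9,0],
  [0,0,0,-0.9],
  [0,0,0,-0.9],
  [0,0,0,-0.9],
  [0.6,-0.8,0,0],
  [0.6,-0.8,0,0],
  [0.6,-0.8,0,0],
  [0.6,-0.8,0,0],
])

```text
time_s: 9.85
tcp_pos: [0.4394, -0.2193, 0.2708]
ee_rot: [[0.91, 0.414, 0.001], [0.414, -0.91, -0.0], [0.001, 0.001, -1.0]]
wrist_force: [1.5, -0.8, -0.5]
gripper_width: 0.178
gripper_force: 29.9
```

>>> jog_arm([
  [0.8,-1,0,0],
  [0.8,-1,0,0],
  [0.8,-1,0,0],
  [0.8,-1,0,0],
  [0.8,-1,0,0],
  [0.8,-1,0,0],
  [0.8,-1,0,0],
  [0.8,-1,0,0],
  [0,0,0,0],
  [0,0,0,0],
])

```text
time_s: 10.85
tcp_pos: [0.4893, -0.0209, 0.2707]
ee_rot: [[0.91, 0.415, -0.0], [0.415, -0.91, 0.0], [-0.0, -0.0, -1.0]]
wrist_force: [-0.5, -1.4, -1.1]
gripper_width: 0.183
gripper_force: 29.9
```

>>> jog_arm([
  [0.3,-0.6,0,0],
  [0,0,0.8,0],
  [0,0,0.8,0],
  [0,0,0.8,0],
  [0,0,0.6,0],
  [0,0,0.4,0],
  [0,0,0,0],
  [0,0,0,0],
])

```text
time_s: 11.65
tcp_pos: [0.4897, -0.0082, 0.203]
ee_rot: [[0.911, 0.413, 0.0], [0.413, -0.911, 0.0], [0.0, 0.0, -1.0]]
wrist_force: [-0.1, 0.1, -0.4]
gripper_width: 0.185
gripper_force: 29.9
```

>>> jog_arm([
  [0,0,0.1,0],
  [0,0,0.1,0],
  [0,0,0.1,0],
  [0,0,0,0],
  [0,0,0,0],
])

```text
time_s: 12.15
tcp_pos: [0.4895, -0.0081, 0.1968]
ee_rot: [[0.911, 0.413, 0.0], [0.413, -0.911, -0.0], [-0.0, 0.0, -1.0]]
wrist_force: [0.2, 0.9, 0.1]
gripper_width: 0.182
gripper_force: 29.9
```

```bash
python3 - <<'E'
from station import eyes,sense
import cv2,numpy as np
s=eyes.capture('side')
cv2.imwrite('pics/m3.png',cv2.resize(s[185:275,235:355],(800,600),interpolation=cv2.INTER_CUBIC))
E
```

```text
(no output)
```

View pics/m3.png

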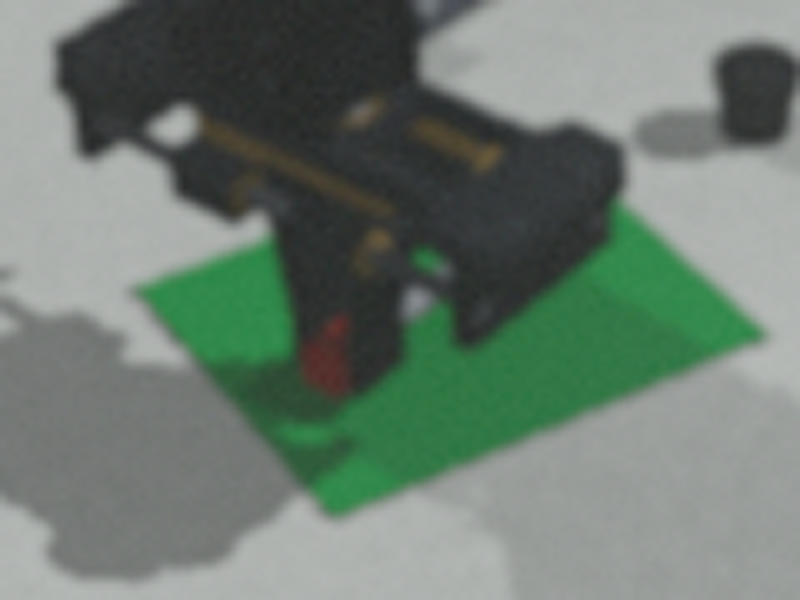

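The head is held over the green mat (side about (284,242)), with the shank running ahead of it under the gripper. I'll lower the last few millimetres.

>>> jog_arm([
  [0,0,0.1,0],
  [0,0,0.1,0],
  [0,0,0.05,0],
  [0,0,0,0],
  [0,0,0,0],
])

```text
time_s: 12.7
tcp_pos: [0.4895, -0.0081, 0.1917]
ee_rot: [[0.911, 0.413, -0.0], [0.413, -0.911, -0.0], [-0.0, 0.0, -1.0]]
wrist_force: [0.6, -0.1, -0.1]
gripper_width: 0.181
gripper_force: 29.9
```

>>> jog_arm([
  [0,0,0.05,0],
  [0,0,0.05,0],
  [0,0,0.05,0],
  [0,0,0,0],
  [0,0,0,0],
])

```text
time_s: 13.2
tcp_pos: [0.4895, -0.0081, 0.1887]
ee_rot: [[0.911, 0.413, -0.0], [0.413, -0.911, -0.0], [-0.0, -0.0, -1.0]]
wrist_force: [0.2, 0.3, -0.6]
gripper_width: 0.181
gripper_force: 29.9
```

Only about 1 mm remains. One more small step, then I open slightly and wait.

>>> jog_arm([
  [0,0,0.05,0],
  [0,0,0,0],
  [0,0,0,0],
])

```text
time_s: 13.5
tcp_pos: [0.4895, -0.0081, 0.1885]
ee_rot: [[0.91, 0.414, 0.0], [0.414, -0.91, -0.0], [0.0, 0.0, -1.0]]
wrist_force: [-1.7, -0.1, 5.7]
gripper_width: 0.183
gripper_force: 29.9
```

>>> jog_arm([
  [0,0,0,0],
  [0,0,0,0],
  [0,0,0,0],
  [0,0,0,0],
  [0,0,0,0],
  [0,0,0,0],
  [0,0,0,0],
  [0,0,0,0],
], grip=45)

```text
time_s: 14.3
tcp_pos: [0.4895, -0.0082, 0.1877]
ee_rot: [[0.911, 0.413, -0.0], [0.413, -0.911, -0.0], [-0.0, 0.0, -1.0]]
wrist_force: [-0.6, -0.0, -0.3]
gripper_width: 0.519
gripper_force: 0.0
```

>>> jog_arm([
  [0,0,-0.5,0],
  [0,0,-1,0],
  [0,0,-1,0],
  [0,0,-1,0],
  [0,0,-1,0],
  [-1,0,-1,0],
  [-1,0,0,0],
  [-1,0,0,0],
  [-1,0,0,0],
  [-1,0,0,0],
])

```text
time_s: 15.3
tcp_pos: [0.3975, -0.0499, 0.2985]
ee_rot: [[0.911, 0.413, 0.001], [0.413, -0.911, 0.0], [0.001, 0.0, -1.0]]
wrist_force: [0.5, 0.4, 0.2]
gripper_width: 0.515
gripper_force: 0.0
```

```bash
python3 - <<'E'
from station import eyes,sense
import cv2,numpy as np
s=eyes.capture('side');t=eyes.capture('top');cv2.imwrite('pics/side4.png',s);cv2.imwrite('pics/top4.png',t)
c=lambda im,x,y:cv2.resize(im[y:y+120,x:x+120],(400,400),interpolation=cv2.INTER_CUBIC)
cv2.imwrite('pics/m4.png',np.hstack([c(t,235,190),c(s,240,180)]))
E
```

```text
(no output)
```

View pics/m4.png

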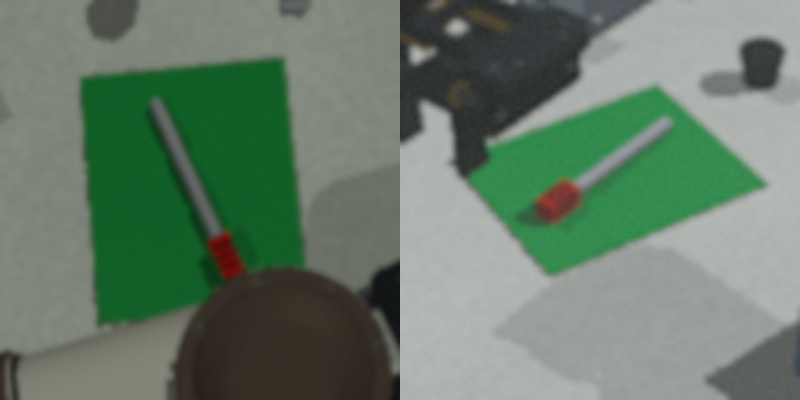

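The pin lies flat on the mat, released: tip at about top (281,219), shoulder at about top (300,260). Now I measure it.

```bash
python3 - <<'E'
from h import *
L=np.array([[.11,0,.008],[0,0,.0105]])
u=lambda p,o:(np.array(p,float)+.5)/(400/120)-.5+o
o={'top':(L,u([(155,97),(218,234)],(235,190))),'side':(L,u([(271,121),(178,190)],(240,180)))}
for k in (o,{'top':o['top']},{'side':o['side']}):
    q,e=fit([.5,0,.42],k); print(np.round(q,4),np.degrees(q[2]).round(1),np.abs(e).max().round(1))
# stand vs refined silhouette (grey plate incl. everything dark/cyan is hard) : report stand numbers
E
```

```text
[ 0.5053 -0.004   0.4304] 24.7 0.9
[ 0.5041 -0.0036  0.4258] 24.4 0.1
[ 0.5069 -0.0047  0.4421] 25.3 0.4
```

>>> jog_arm([
  [1,0,0,0],
  [1,0,0,0],
  [1,0.1,0,0],
  [1,0,0,0],
  [1,0,0,0],
  [1,0,0.4,0],
  [1,0,0.6,0],
  [1,0,0.6,0],
  [0.7,0,0.6,0],
  [0,0,0.6,0],
])

```text
time_s: 16.4
tcp_pos: [0.5597, 0.0216, 0.2414]
ee_rot: [[0.91, 0.414, 0.002], [0.414, -0.91, 0.0], [0.002, 0.001, -1.0]]
wrist_force: [-0.8, -0.2, 0.0]
gripper_width: 0.516
gripper_force: 0.0
```

>>> jog_arm([
  [0,0,0.8,0],
  [0,0,0.8,0],
  [0,0,0.6,0],
  [0,0,0.3,0],
  [0,0,0,0],
  [0,0,0,0],
])

```text
time_s: 17.0
tcp_pos: [0.5579, 0.0206, 0.1922]
ee_rot: [[0.91, 0.414, 0.001], [0.414, -0.91, 0.0], [0.001, 0.0, -1.0]]
wrist_force: [0.6, 0.1, 1.0]
gripper_width: 0.519
gripper_force: 0.0
```

>>> jog_arm([
  [0,0,0.15,0],
  [0,0,0.12,0],
  [0,0,0,0],
  [0,0,0,0],
])

```text
time_s: 17.4
tcp_pos: [0.5577, 0.0206, 0.1865]
ee_rot: [[0.911, 0.413, 0.0], [0.413, -0.911, 0.0], [0.0, 0.0, -1.0]]
wrist_force: [0.4, -0.1, -0.6]
gripper_width: 0.521
gripper_force: 0.0
```

>>> jog_arm([
  [0,0,0,0],
  [0,0,0,0],
  [0,0,0,0],
  [0,0,0,0],
  [0,0,0,0],
  [0,0,0,0],
  [0,0,0,0],
  [0,0,0,0],
], grip=0)

```text
time_s: 18.2
tcp_pos: [0.5577, 0.0206, 0.1864]
ee_rot: [[0.911, 0.413, 0.0], [0.413, -0.911, 0.0], [0.0, 0.0, -1.0]]
wrist_force: [0.6, 0.8, 0.4]
gripper_width: 0.101
gripper_force: 30.0
```

>>> jog_arm([
  [0,0,-0.2,0],
  [0,0,-0.2,0],
  [0,0,0,0],
  [0,0,0,0],
])

```text
time_s: 18.6
tcp_pos: [0.5577, 0.0206, 0.1946]
ee_rot: [[0.911, 0.413, 0.0], [0.413, -0.911, 0.0], [0.0, -0.0, -1.0]]
wrist_force: [-0.0, -0.7, -0.9]
gripper_width: 0.101
gripper_force: 30.0
```

```bash
python3 - <<'E'
from station import eyes,sense
import cv2,numpy as np
s=eyes.capture('side');t=eyes.capture('top')
c=lambda im,x,y:cv2.resize(im[y:y+100,x:x+100],(400,400),interpolation=cv2.INTER_CUBIC)
cv2.imwrite('pics/m5.png',np.hstack([c(t,240,190),c(s,260,180)]))
print([sense()['gripper_width']*87,sense()['gripper_force']])
E
```

```text
[8.758547427595934, 29.959648679941893]
```

View pics/m5.png

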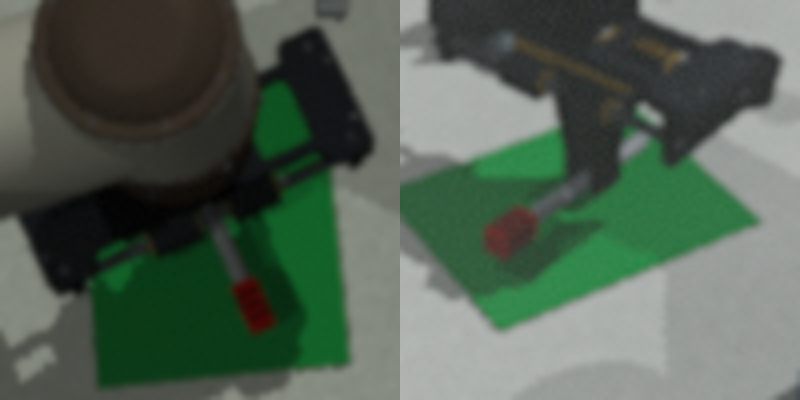

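The pin is lifted level: head at side (388,238), shank through the fingers, shadow detached from it. Carrying it to hover over the stand.

>>> jog_arm([
  [0,0,-0.6,0],
  [0,0,-0.9,0],
  [0,0,-0.9,0],
  [0,0,-0.9,0],
  [0,0,-0.9,0],
  [0,0,-0.9,0],
  [0.4,-0.5,-0.2,0],
  [0.7,-0.85,0,0],
  [0.7,-0.85,0,0],
  [0.7,-0.85,0,0],
])

```text
time_s: 19.7
tcp_pos: [0.578, 0.0981, 0.3002]
ee_rot: [[0.911, 0.413, -0.0], [0.413, -0.911, 0.0], [-0.0, -0.0, -1.0]]
wrist_force: [0.1, 0.4, -0.4]
gripper_width: 0.102
gripper_force: 30.0
```

>>> jog_arm([
  [0.7,-0.85,0,0],
  [0.7,-0.85,0,0],
  [0.7,-0.85,0,0],
  [0.7,-0.85,0,0],
  [0.7,-0.8,0,0],
  [0.5,-0.6,0,0],
  [0,0,0,0],
  [0,0,0,0],
])

```text
time_s: 20.5
tcp_pos: [0.611, 0.2176, 0.3]
ee_rot: [[0.91, 0.414, -0.001], [0.414, -0.91, -0.001], [-0.001, 0.0, -1.0]]
wrist_force: [-0.1, -0.6, -0.3]
gripper_width: 0.097
gripper_force: 30.0
```

```bash
python3 - <<'E'
from station import eyes,sense
import cv2,numpy as np
s=eyes.capture('side');t=eyes.capture('top');cv2.imwrite('pics/side6.png',s);cv2.imwrite('pics/top6.png',t)
c=lambda im,x,y:cv2.resize(im[y:y+100,x:x+67],(400,600),interpolation=cv2.INTER_CUBIC)
cv2.imwrite('pics/m6.png',np.hstack([c(t,170,165),c(s,265,110)]))
E
```

```text
(no output)
```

View pics/m6.png

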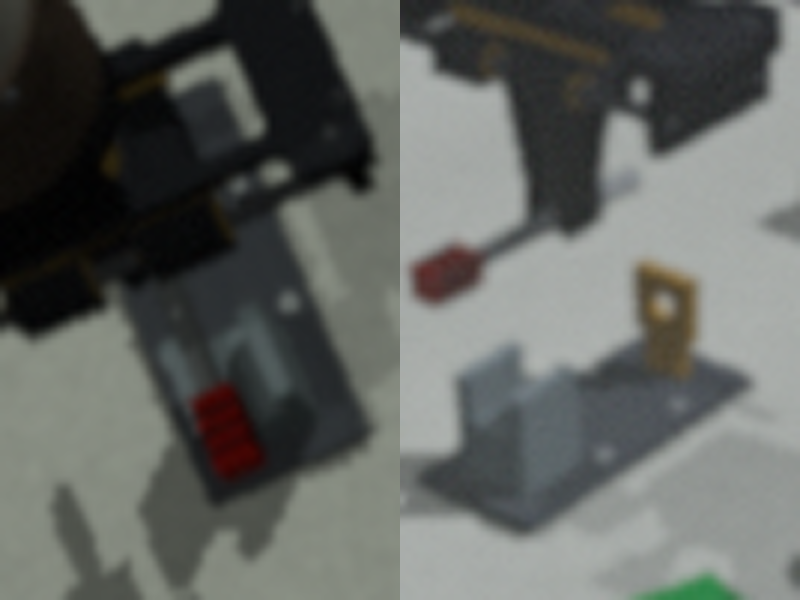

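The hover picture shows the head at side (339,155), the tip at side (304,140), and the eyelet hole at side (309,160) below and ahead of the tip. In the top view the head is over the near end of the notch. Next I calibrate out each camera's bias, using the pin held at a known tool pose, and refit the stand.

```bash
cat > st.py <<'E'
from h import *
def pinw(tcp,yaw,L,off): # off: along, lateral(y left), down, pitch
    L=np.atleast_2d(L).astype(float).copy(); L[:,0]-=off[0]; L[:,1]+=off[1]; L[:,2]+=-L[:,0]*off[3]-off[2]-.164
    return world([tcp[0],tcp[1],yaw],L)+[0,0,tcp[2]]
E
python3 - <<'E'
from st import *
s=sense(); T=s['tcp_pos']; R=np.array(s['ee_rot']); yaw=np.arctan2(R[1,0],R[0,0]); print(T,yaw)
th=np.linspace(0,2*np.pi,36,endpoint=False); D=np.c_[np.cos(th),np.sin(th)]; sup=lambda p:(p@D.T).max(0)
H=np.array([[a,b,c] for a in (-.03,0) for b in (-.008,.008) for c in (-.008,.008)])
tgt={}
for c,(x0,y0,x1,y1) in {'side':(263,145,282,164),'top':(195,222,220,250)}.items():
    a=cv2.imread(f'pics/{c}6.png').astype(int); m=np.zeros(a.shape[:2],bool); b=a[y0:y1,x0:x1]; m[y0:y1,x0:x1]=(b[...,2]>b[...,1]*1.5)&(b[...,2]>45); print(c,m.sum())
    u=np.argwhere(m)[:,::-1].astype(float); tgt[c]=sup(u)
tip=np.array([(237+.5)/5.97-.5+265,(180+.5)/6-.5+110]); 
def f(p): # along,pitch,bs,bt
    off=(p[0],0,.013,p[1])
    e=[sup(proj(c,pinw(T,yaw,H,off))+b)-tgt[c] for c,b in (('side',p[2:4]),('top',p[4:6]))]
    return np.r_[e[0],e[1],3*(proj('side',pinw(T,yaw,[.11,0,0],off))[0]+p[2:4]-tip),(p[0]-.059)/.001,(p[1]-.025)/.02]
o=least_squares(f,[.059,.02,0,0,0,0],loss='soft_l1'); p=o.x; print('along,pitch,bs,bt',np.round(p,4),'rms',np.sqrt((f(p)**2).mean()).round(2), f(p)[-4:].round(2))
bs,bt=p[2:4],p[4:6]
us=lambda q:np.c_[(np.array(q,float)[:,0]-400+.5)/5.97-.5+265,(np.array(q,float)[:,1]+.5)/6-.5+110]
S=lambda s:np.array([[a*.0825,b*.035,.008] for a,b in s])
side=(np.r_[S([(1,-1),(-1,-1),(-1,1)]),[[.055,0,.045],[.055,.017,.062],[.055,-.017,.062],[-.067,.02,.058]]],us([(752,381),(528,531),(418,480),(664,303),(637,262),(695,283),(460,380)])-bs)
top=(S([(1,1),(1,-1),(-1,-1),(-1,1)]),(np.array([(62,58),(168,12),(268,248),(165,297)],float)+.5)/4-.5+(165,175)-bt)
for o in ({'side':side},{'side':(side[0][3:6],side[1][3:6]),'top':top},{'side':side,'top':top},{'top':top}):
    q,e=fit([.62,.22,.42],o); print(np.round(q,4),np.degrees(q[2]).round(2)); print(np.round(e,1).tolist())
    print('  tip in stand', (lambda w:np.round([(w[0]-q[0])*np.cos(q[2])+(w[1]-q[1])*np.sin(q[2]),-(w[0]-q[0])*np.sin(q[2])+(w[1]-q[1])*np.cos(q[2]),w[2]],4))(pinw(T,yaw,[.11,0,0],(p[0],0,.013,p[1]))[0]))
E
```

```text
[0.61095031 0.21677058 0.30022591] 0.4255366269454566
side 31
top 99
along,pitch,bs,bt [ 0.0588  0.0605  0.1578  0.7627 -0.1499  0.5364] rms 2.28 [-0.11  0.06 -0.17  1.78]
[0.6246 0.2248 0.4329] 24.81
[[0.9, -0.8], [0.9, -0.3], [-0.1, -0.5], [-0.0, 1.0], [-0.3, 0.7], [-0.6, 0.8], [-0.5, -0.4]]
  tip in stand [ 0.0354 -0.0019  0.1201]
[0.6236 0.2234 0.4269] 24.46
[[-0.0, 1.3], [-0.3, 1.1], [-0.6, 1.1], [-0.4, -0.8], [-0.4, -1.1], [0.8, 0.1], [-0.5, 0.1]]
  tip in stand [ 0.0369 -0.0008  0.1201]
[0.6235 0.2232 0.4282] 24.54
[[0.9, -0.4], [0.6, 0.0], [-0.4, -0.2], [-0.1, 1.4], [-0.3, 1.1], [-0.6, 1.1], [-0.7, -0.1], [-0.3, -0.7], [-0.4, -1.0], [0.9, 0.1], [-0.4, 0.2]]
  tip in stand [ 0.0371 -0.0008  0.1201]
[0.6226 0.2229 0.428 ] 24.52
[[-0.2, -0.4], [-0.3, -0.7], [1.0, 0.4], [-0.3, 0.5]]
  tip in stand [ 0.038  -0.0008  0.1201]
```

```bash
cat > m.py <<'E'
from st import *
s=sense(); T=s['tcp_pos']; R=np.array(s['ee_rot']); yaw=np.arctan2(R[1,0],R[0,0])
H=np.array([[a,b,c] for a in (-.03,0) for b in (-.008,.008) for c in (-.008,.008)])
th=np.linspace(0,2*np.pi,36,endpoint=False); D=np.c_[np.cos(th),np.sin(th)]; sup=lambda p:(p@D.T).max(0)
def redsup(im,box):
    x0,y0,x1,y1=box; b=cv2.resize(im[y0:y1,x0:x1],None,fx=6,fy=6,interpolation=cv2.INTER_CUBIC).astype(int)
    d=b[...,2]-b[...,1]; m=d>np.percentile(d,99)*.5
    n,l,st,_=cv2.connectedComponentsWithStats(m.astype(np.uint8)); i=1+st[1:,4].argmax(); print('red',st[i].tolist())
    return sup((np.argwhere(l==i)[:,::-1]+.5)/6-.5+(x0,y0))
def pinfit(ims,boxes,tip,along=.059):
    tgt={c:redsup(ims[c],boxes[c]) for c in ims}
    def f(p):
        off=(p[0],0,.013,p[1])
        e=[sup(proj(c,pinw(T,yaw,H,off))+b)-tgt[c] for c,b in zip(tgt,(p[2:4],p[4:6]))]
        return np.r_[np.concatenate(e),3*(proj('side',pinw(T,yaw,[.11,0,0],off))[0]+p[2:4]-tip),(p[0]-along)/.001,(p[1]-.025)/.02]
    o=least_squares(f,[along,.02,0,0,0,0][:2+2*len(tgt)],loss='soft_l1'); print('along,pitch,bias',np.round(o.x,4),'rms',np.sqrt((f(o.x)**2).mean()).round(2),f(o.x)[-4:].round(2)); return o.x
E
python3 - <<'E'
from m import *
ims={c:cv2.imread(f'pics/{c}6.png') for c in ('side','top')}
tip=np.array([(237+.5)/5.97-.5+265,(180+.5)/6-.5+110])
p=pinfit(ims,{'side':(260,145,285,166),'top':(195,222,222,250)},tip)
bs,bt=p[2:4],p[4:6]
print('pred tip px',proj('side',pinw(T,yaw,[[.11,0,0],[-.015,0,0]],(p[0],0,.013,p[1]))),tip)
us=lambda q:np.c_[(np.array(q,float)[:,0]-400+.5)/5.97-.5+265,(np.array(q,float)[:,1]+.5)/6-.5+110]
E=np.array([[.055,0,.045],[.055,.017,.062],[.055,-.017,.062]]); px=us([(664,303),(637,262),(695,283)])-bs
S=lambda s:np.array([[a*.0825,b*.035,.008] for a,b in s])
top=(S([(1,1),(1,-1),(-1,-1),(-1,1)]),(np.array([(62,58),(168,12),(268,248),(165,297)],float)+.5)/4-.5+(165,175)-bt)
q,e=fit([.62,.22,.42],{'side':(E,px),'top':top}); print(np.round(q,4),np.round(e,1).tolist())
w=pinw(T,yaw,[[.11,0,0],[-.015,0,0]],(p[0],0,.013,p[1]))
for a in w:
    v=a-[q[0],q[1],0]; print(np.round([v[0]*np.cos(q[2])+v[1]*np.sin(q[2]),-v[0]*np.sin(q[2])+v[1]*np.cos(q[2]),v[2]],4))
E
```

```text
red [44, 38, 63, 52, 1909]
red [44, 43, 69, 92, 3841]
along,pitch,bias [0.0589 0.0547 0.131  0.8437 0.2104 0.7945] rms 1.33 [-0.23  0.01 -0.14  1.48]
pred tip px [[304.07598029 138.74294871]
 [272.23625367 154.15638356]] [304.28224456 139.58333333]
[0.6242 0.2243 0.4271] [[-0.0, 1.2], [-0.3, 1.0], [-0.6, 1.0], [-0.4, -0.8], [-0.4, -1.1], [0.8, 0.1], [-0.5, 0.1]]
[ 0.0359 -0.0014  0.1204]
[-0.0891 -0.0012  0.1273]
```

>>> jog_arm([
  [0,-0.06,0.4,0],
  [0,0,0.8,0],
  [0,0,0.8,0],
  [0,0,0.8,0],
  [0,0,0.6,0],
  [0,0,0.3,0],
  [0.3,0,0,0],
  [0.3,0,0,0],
  [0,0,0,0],
  [0,0,0,0],
])

```text
time_s: 21.6
tcp_pos: [0.6219, 0.2235, 0.227]
ee_rot: [[0.911, 0.413, 0.001], [0.413, -0.911, 0.001], [0.001, -0.0, -1.0]]
wrist_force: [-0.3, 0.3, -1.4]
gripper_width: 0.105
gripper_force: 30.0
```

```bash
python3 - <<'E'
from station import eyes,sense
import cv2,numpy as np
s=eyes.capture('side');t=eyes.capture('top');cv2.imwrite('pics/side7.png',s);cv2.imwrite('pics/top7.png',t)
print(sense()['tcp_pos'],sense()['time_s'])
c=lambda im,x,y,w:cv2.resize(im[y:y+w*3//2,x:x+w],(400,600),interpolation=cv2.INTER_CUBIC)
cv2.imwrite('pics/m7.png',np.hstack([c(s,285,135,40),c(s,262,145,40)]))
E
```

```text
[0.62158201 0.22341524 0.22677375] 21.7
```

View pics/m7.png

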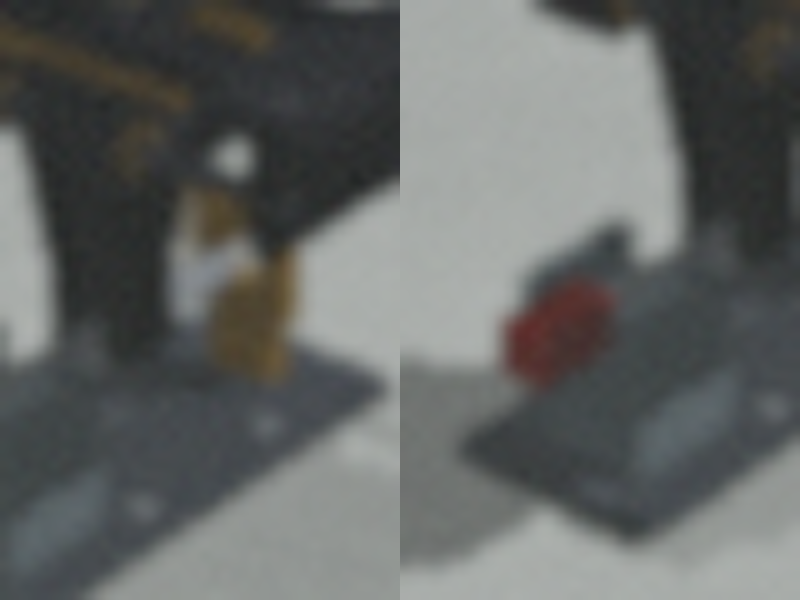

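The crop shows the shank tip just at the eyelet (side about (309,161)), with brass visible above and below it. I'll measure the offset numerically.

```bash
python3 - <<'E'
from st import *
s=sense(); T=s['tcp_pos']; R=np.array(s['ee_rot']); yaw=np.arctan2(R[1,0],R[0,0])
im=cv2.imread('pics/side7.png').astype(int); i0=cv2.imread('pics/side0.png').astype(int)
for a in (i0,im):
    print('cols',list(range(300,316)))
    for v in range(150,172): print(v,' '.join('%3d%s'%(a[v,u].sum()//3,'b' if a[v,u,2]-a[v,u,0]>18 else ' ') for u in range(300,316)))
print('hole near',proj('side',world([.6236,.2232,.4275],[[.055,0,.045],[.055,0,.052],[.055,0,.038],[.055,.007,.045],[.055,-.007,.045]])).round(1).tolist())
for d in (.013,.015): print('pin',proj('side',pinw(T,yaw,[[.11,0,0],[.11,0,.005],[.11,0,-.005],[.1,0,.005],[.1,0,-.005],[-.015,0,0]],(.059,0,d,.03))).round(1).tolist())
E
```

```text
cols [300, 301, 302, 303, 304, 305, 306, 307, 308, 309, 310, 311, 312, 313, 314, 315]
150 166  167  165  165  164  164  167  165  165  165  163  164  163  165  164  163 
151 164  165  165  164  165  166  162  164  167  166  166  165  164  165  163  165 
152 163  162  165  164  161  160  158  159  164  166  166  166  164  165  165  165 
153 164  164  165  159  149  141b 138b 144b 152  158  162  164  166  166  164  164 
154 164  165  163  152  130  109b 110b 118b 131b 140b 147  152  159  162  163  165 
155 164  165  162  146  112   87b  82b  93b 101b 111b 120b 133b 142b 150  157  160 
156 165  164  161  143  111   78b  71b  71b  78b  85b  95b 106b 116b 126b 139  153 
157 164  165  161  144  112   78b  68b  69b  72b  70b  76b  82b  89b 100b 121b 145 
158 165  166  162  143  112   79b  67b  75b  87b  88   81b  70b  74b  85b 113b 145 
159 167  168  165  149  118   81b  72b  92b 113b 119  101   76b  66b  85b 112b 146 
160 167  167  164  153  121   85   77b 102b 130b 137  119   86   71b  85b 115b 146 
161 167  167  164  154  123   85   76b 100b 121b 131b 116b  89b  72b  84b 116b 146 
162 16
[... 2360 characters left out ...]
   76   90   94   84   72   65b  63b  65b  65b  68b  77b 102b 135  159 
168  47   55   66   77   81   77   70   69b  67b  67b  64b  66b  79b 102b 129  150 
169  54   61   72   74   77   75   69   66b  65b  65b  68b  69b  79b  90b 105  121 
170  54   64   69   72   71   70   67   63b  64b  62b  67b  71b  81b  83b  85   90 
171  59   61   62   63   64   63   64   64   65b  64b  66b  72b  81b  80b  81   78 
hole near [[308.6, 160.7], [308.6, 158.5], [308.7, 162.9], [306.7, 159.9], [310.6, 161.4]]
pin [[307.1, 160.4], [307.0, 158.8], [307.1, 161.9], [304.7, 160.1], [304.8, 163.2], [277.0, 177.6]]
pin [[307.1, 161.0], [307.0, 159.4], [307.1, 162.5], [304.8, 160.7], [304.9, 163.8], [277.0, 178.3]]
```

The pin axis passes through the hole's axis line in this view, to within about 1 mm. I'll insert gently while watching the force.

>>> jog_arm([
  [0.2,0,0,0],
  [0.2,0,0,0],
  [0,0,0,0],
])

```text
time_s: 22.0
tcp_pos: [0.6292, 0.227, 0.2262]
ee_rot: [[0.91, 0.414, 0.0], [0.414, -0.91, 0.0], [0.0, -0.0, -1.0]]
wrist_force: [0.1, -0.0, -0.8]
gripper_width: 0.102
gripper_force: 30.0
```

>>> jog_arm([
  [0.15,0,0,0],
  [0.15,0,0,0],
  [0,0,0,0],
])

```text
time_s: 22.3
tcp_pos: [0.6344, 0.2296, 0.2258]
ee_rot: [[0.91, 0.414, -0.0], [0.414, -0.91, 0.0], [0.0, -0.0, -1.0]]
wrist_force: [-1.5, 1.9, -4.0]
gripper_width: 0.103
gripper_force: 30.0
```

>>> jog_arm([
  [0,-0.03,0.05,0],
  [0.1,0,0,0],
  [0.1,0,0,0],
  [0,0,0,0],
])

```text
time_s: 22.7
tcp_pos: [0.6378, 0.2315, 0.2252]
ee_rot: [[0.911, 0.413, -0.0], [0.413, -0.911, 0.0], [-0.0, -0.0, -1.0]]
wrist_force: [-1.9, 1.4, -1.3]
gripper_width: 0.104
gripper_force: 30.0
```

>>> jog_arm([
  [0.1,0,0,0],
  [0.1,0,0,0],
  [0,0,0,0],
])

```text
time_s: 23.0
tcp_pos: [0.6414, 0.2331, 0.2252]
ee_rot: [[0.911, 0.413, -0.0], [0.413, -0.911, 0.0], [-0.0, -0.0, -1.0]]
wrist_force: [-2.2, 1.1, -2.9]
gripper_width: 0.104
gripper_force: 30.0
```

>>> jog_arm([
  [0.15,0,0,0],
  [0.1,0,0,0],
  [0,0,0,0],
  [0,0,0,0],
])

```text
time_s: 23.4
tcp_pos: [0.646, 0.2351, 0.2251]
ee_rot: [[0.911, 0.413, 0.0], [0.413, -0.911, 0.0], [0.0, -0.0, -1.0]]
wrist_force: [-2.2, 2.6, -2.7]
gripper_width: 0.103
gripper_force: 30.0
```

```bash
python3 - <<'E'
from m import *
ims={c:eyes.capture(c) for c in ('side','top')}
for c in ims: cv2.imwrite(f'pics/{c}8.png',ims[c])
q=[.6236,.2232,.4275]
print(T,'pred tip',proj('side',pinw(T,yaw,[[.11,0,0],[-.015,0,0]],(.059,0,.015,.03))).round(1).tolist(),'parked head',{c:proj(c,world(q,[[-.05,0,.045],[-.05,0,.047]])).round(1).tolist() for c in ims})
for c,(x0,y0) in {'side':(275,160),'top':(192,215)}.items():
    a=ims[c].astype(int)[y0:y0+25,x0:x0+30]; m=(a[...,2]-a[...,1])>25
    v,u=np.nonzero(m); print(c,m.sum(),(u.mean()+x0,v.mean()+y0) if m.any() else None)
a=ims['side'].astype(int)
for v in range(150,172): print(v,' '.join('%3d%s'%(a[v,u].sum()//3,'b' if a[v,u,2]-a[v,u,0]>18 else ' ') for u in range(300,320)))
E
```

```text
[0.64596241 0.23514582 0.22514151] pred tip [[312.9, 157.7], [283.7, 174.5]] parked head {'side': [[283.9, 176.0], [283.9, 175.4]], 'top': [[210.0, 227.2], [209.8, 227.0]]}
side 33 (np.float64(282.06060606060606), np.float64(173.3030303030303))
top 92 (np.float64(208.57608695652175), np.float64(226.73913043478262))
150  48   46   45   48   48   45   44   47   63   96  123  126  111   94   76   64   50   40   44   48 
151  47   46   48   45   46   46   42   45   75  120  150  158  149  133  116   96   73   49   45   53 
152  48   43   45   46   45   42   39   48   83  133  162  169  168  160  150  131   97   61   46   57 
153  46   46   45   46   44   44   45   49   86  135  161  169  171  170  166  150  111   69   49   49 
154  42   47   43   44   45   46   43   49   78  121  145  156  164  168  166  152  117   72   44   45 
155  51   44   47   45   47   45   46   49   64   93b 113b 130b 141b 152  156  146  117   74   48   56 
156  47   48   46   49   42   45   45   48   58   73b  83b  97b 112b 124b 137b 142  126   96   78   95 
157  45   47   46   45   41   47   45   50   56   63b  
[... 803 characters left out ...]
7   43   49   55   59b  64b  65b  63b  68b  83b 117b 151  169  171  171  170 
166  83   69   53   48   45   50   56   58   62b  62b  65b  61b  69b  92b 125b 155  169  172  171  171 
167 101   81   61   50   56   60   61   64b  62b  65b  65b  64b  74b 103b 135  157  170  173  172  171 
168 110   86   68   63   66   72   69   67b  65b  63b  66b  67b  78b 100b 126  148  162  168  171  174 
169  95   82   76   69   74   74   71   63b  65b  66b  65b  66b  77b  88b 103  120  138  151  162  166 
170  77   75   70   71   69   70   66   66b  62b  66b  64b  72b  79b  80b  81   85   99  116  132  142 
171  64   61   63   65   61   59   58   62   64b  68b  68b  73b  78b  82b  74   73   74   85   94  103
```

>>> jog_arm([
  [0,0,0.05,0],
  [0,0,0,0],
  [0,0,0,0],
])

```text
time_s: 23.8
tcp_pos: [0.646, 0.2352, 0.2247]
ee_rot: [[0.91, 0.414, 0.001], [0.414, -0.91, 0.0], [0.001, 0.0, -1.0]]
wrist_force: [-1.9, 1.5, -1.8]
gripper_width: 0.103
gripper_force: 30.0
```

>>> jog_arm([
  [0,0,0.05,0],
  [0,0,0,0],
  [0,0,0,0],
])

```text
time_s: 24.1
tcp_pos: [0.6463, 0.2352, 0.2239]
ee_rot: [[0.91, 0.414, 0.002], [0.414, -0.91, 0.001], [0.002, 0.0, -1.0]]
wrist_force: [-1.0, 1.2, -0.8]
gripper_width: 0.103
gripper_force: 30.0
```

>>> jog_arm([
  [0,0,0.05,0],
  [0,0,0,0],
  [0,0,0,0],
])

```text
time_s: 24.4
tcp_pos: [0.6463, 0.2351, 0.2228]
ee_rot: [[0.911, 0.413, 0.001], [0.413, -0.911, 0.001], [0.002, 0.0, -1.0]]
wrist_force: [0.5, 0.1, -1.0]
gripper_width: 0.101
gripper_force: 30.0
```

>>> jog_arm([
  [0,0,0.05,0],
  [0,0,0,0],
  [0,0,0,0],
])

```text
time_s: 24.7
tcp_pos: [0.6462, 0.2352, 0.2218]
ee_rot: [[0.91, 0.414, 0.001], [0.414, -0.91, 0.0], [0.001, 0.0, -1.0]]
wrist_force: [0.5, 1.9, 0.7]
gripper_width: 0.104
gripper_force: 30.0
```

>>> jog_arm([
  [0,0,0,0],
  [0,0,0,0],
  [0,0,0,0],
  [0,0,0,0],
  [0,0,0,0],
  [0,0,0,0],
], grip=40)

```text
time_s: 25.3
tcp_pos: [0.6459, 0.235, 0.2213]
ee_rot: [[0.911, 0.413, -0.0], [0.413, -0.911, -0.0], [-0.0, 0.0, -1.0]]
wrist_force: [-0.7, -0.1, 0.6]
gripper_width: 0.445
gripper_force: 0.0
```

>>> jog_arm([
  [0,0,-0.4,0],
  [0,0,-0.8,0],
  [0,0,-1,0],
  [0,0,-1,0],
  [0,0,-1,0],
  [0,0,-1,0],
  [-1,0,-1,0],
  [-1,0,0,0],
  [-1,0,0,0],
  [-1,0,0,0],
])

```text
time_s: 26.3
tcp_pos: [0.5723, 0.2016, 0.3463]
ee_rot: [[0.911, 0.413, 0.001], [0.413, -0.911, 0.001], [0.001, -0.0, -1.0]]
wrist_force: [-0.4, 0.6, 0.3]
gripper_width: 0.456
gripper_force: 0.0
```

>>> jog_arm([
  [-1,0,0,0],
  [-1,0,0,0],
  [-1,0,0,0],
  [-1,0,0,0],
  [-1,0,0,0],
  [-1,0,0,0],
  [-1,0,0,0],
  [0,0,0,0],
  [0,0,0,0],
])

```text
time_s: 27.2
tcp_pos: [0.4457, 0.1442, 0.3464]
ee_rot: [[0.91, 0.414, 0.002], [0.414, -0.91, 0.001], [0.002, -0.0, -1.0]]
wrist_force: [-0.2, -0.1, 1.0]
gripper_width: 0.46
gripper_force: 0.0
```

```bash
python3 - <<'E'
from h import *
ims={c:eyes.capture(c) for c in ('side','top')}
for c in ims: cv2.imwrite(f'pics/{c}9.png',ims[c])
q=[.6236,.2232,.4275]
for c in ims: print(c,'pred head,tip',proj(c,world(q,[[-.05,0,.045],[.075,0,.044]])).round(1).tolist())
for c,(x0,y0) in {'side':(270,155),'top':(192,212)}.items():
    a=ims[c].astype(int)[y0:y0+30,x0:x0+30]; m=(a[...,2]-a[...,1])>25
    v,u=np.nonzero(m); print(c,m.sum(),(u.mean()+x0,v.mean()+y0,u.min()+x0,u.max()+x0,v.min()+y0,v.max()+y0) if m.any() else None)
c=lambda im,x,y,w:cv2.resize(im[y:y+w,x:x+w],(400,400),interpolation=cv2.INTER_CUBIC)
cv2.imwrite('pics/m9.png',np.hstack([c(ims['side'],265,130,60),c(ims['top'],170,175,66)]))
a=ims['side'].astype(int)
for v in range(152,168): print(v,' '.join('%3d%s'%(a[v,u].sum()//3,'b' if a[v,u,2]-a[v,u,0]>18 else ' ') for u in range(300,320)))
E
```

```text
side pred head,tip [[283.9, 176.0], [313.0, 158.3]]
top pred head,tip [[210.0, 227.2], [190.0, 180.2]]
side 35 (np.float64(282.2285714285714), np.float64(174.5142857142857), np.int64(279), np.int64(287), np.int64(171), np.int64(179))
top 103 (np.float64(208.9126213592233), np.float64(227.09708737864077), np.int64(204), np.int64(214), np.int64(220), np.int64(234))
152 171  170  171  169  167  162  163  165  169  172  172  172  170  171  172  171  171  171  171  172 
153 170  169  170  167  154  146b 145b 149b 159  164  168  170  171  170  171  170  170  172  171  171 
154 170  171  169  157  133  113b 111b 124b 135b 145b 152b 159  165  168  170  169  171  172  170  170 
155 171  169  167  151  117   88b  87b  95b 106b 115b 126b 138b 147b 157  162  167  171  172  170  170 
156 170  171  167  150  115   81b  69b  76b  81b  90b  96b 109b 121b 132b 143b 159  170  172  172  172 
157 170  171  166  151  114   79b  71b  69b  75b  75b  79b  84b  93b 102b 126b 152  169  171  171  172 
158 171  172  168  150  118   81b  70b  75b  83b  84   76b  72b  75b  88b 119b 151  167  172  171  170 
159 17
[... 228 characters left out ...]
7  124  121  114   98   86   75   74b  74b  88b 119b 152  169  172  172  173 
162 173  172  168  160  146  139  137  123   95   82   75   72b  77b  88b 117b 153  168  172  171  174 
163 171  165  163  156  149  143  135  117   92   78   72b  70b  75b  89b 121b 152  170  173  172  173 
164 160  157  153  150  142  129  116  102   83   72   68b  70b  73b  88b 120b 153  170  174  173  173 
165 152  149  141  136  123  109   93   81   74b  70b  71b  70b  73b  89b 119b 153  170  173  172  171 
166 144  135  127  116  103   89   79   72b  70b  70b  70b  69b  75b  95b 126b 157  170  173  171  171 
167 129  117  104   95   87   83   76   72b  71b  68b  72b  70b  80b 107b 139  162  171  174  174  173
```

```bash
python3 - <<'E'
from h import *
a=cv2.imread('pics/top0.png').astype(int);b=cv2.imread('pics/top9.png').astype(int)
for n,i in (('before',a),('after',b)):
    print(n,list(range(182,200)))
    for v in range(174,194): print(v,' '.join('%3d%s'%(i[v,u].sum()//3,'b' if i[v,u,2]-i[v,u,0]>18 else ' ') for u in range(182,200)))
q=[.6236,.2232,.4275]
print(proj('top',world(q,[[.063,0,.045],[.075,0,.043],[.063,0,.062],[.063,.017,.062],[.063,-.017,.062]])).round(1).tolist())
th=np.linspace(0,2*np.pi,36,endpoint=False); D=np.c_[np.cos(th),np.sin(th)]; sup=lambda p:(p@D.T).max(0)
x0,y0,x1,y1=195,212,225,245
im=cv2.resize(cv2.imread('pics/top9.png')[y0:y1,x0:x1],None,fx=6,fy=6,interpolation=cv2.INTER_CUBIC).astype(int); d=im[...,2]-im[...,1]; m=d>np.percentile(d,99)*.5
t=sup((np.argwhere(m)[:,::-1]+.5)/6-.5+(x0,y0))
H=np.array([[x,y,z] for x in (-.015,.015) for y in (-.008,.008) for z in (-.008,.008)])
f=lambda p:sup(proj('top',world(q,H+[p[0],p[1],.0455])))-t
s=least_squares(f,[-.05,0]); print('head in stand (no bias)',s.x,np.sqrt((s.fun**2).mean()))
f=lambda p:sup(proj('top',world(q,H+[p[0],p[1],.0455]))+[.2,.8])-t
s=least_squares(f,[-.05,0]); print('head in stand (bias)',s.x)
for n in ('loupe','watch','jar'): print(n,[np.round(d['centre'],3).tolist() for d in eyes.spot_in('top',n)][:1])
E
```

```text
before [182, 183, 184, 185, 186, 187, 188, 189, 190, 191, 192, 193, 194, 195, 196, 197, 198, 199]
174 125  124  121  121  120  120  121  122  121  122  123  124  124  123  122  123  122  122 
175 126  123  122  121  121  122  121  123  122  123  124  124  123  123  122  122  122  122 
176 124  124  123  122  122  123  122  123  124  125  125  124  123  123  123  121  121  122 
177 123  123  123  122  122  122  122  124  125  125  125  125  125  125  124  121  121  123 
178 124  124  123  122  123  123  123  124  124  124  124  125  126  125  124  120  119  122 
179 125  124  124  124  124  124  125  125  124  124  123  123  122  120  120  119  115  111 
180 124  125  124  124  125  125  125  125  124  121  119  115  110  106  106  106  100   85 
181 124  125  124  124  123  123  124  122  119  113  107b  97b  88b  81b  78b  77   66   55 
182 124  125  124  123  121  121  120  116  109   97b  85b  77b  71b  67b  61b  54b  46   43 
183 122  122  122  119  117  115  109   98b  87b  77b  69b  67b  64b  60b  54b  45b  42b  42 
184 120  119  116  110  101b  95b  87b  77b  70b  66b  62b  59
[... 2440 characters left out ...]
60   59   55   43   30   24b  23b  26b
190  48   46   42   35   28b  26b  26b  26b  30b  44   58   66   72   62   43   28b  24b  27b
191  49   47   44   39   32   28b  25b  26b  27b  36   55   76   92   88   66   40   26b  29 
192  50   47   46   45   39   34   32   31   30   30   50   78   98  103   89   57   33   31 
193  53   47   46   46   43   41   40   40   32   29   41   69   93  103   98   73   42   34 
[[191.8, 184.5], [190.1, 180.3], [189.6, 182.4], [182.8, 185.4], [196.4, 179.4]]
head in stand (no bias) [-0.04842824  0.0021577 ] 1.0085589530469075
head in stand (bias) [-0.04649038  0.00185836]
loupe [[0.69, 0.063, 0.033]]
watch [[0.712, -0.062, 0.006]]
jar [[0.781, -0.004, 0.041]]
```

The numbers agree. The tip shows about 14 mm beyond the eyelet, the head is in the notch about 2 mm off its middle line, the bystanders haven't moved, and the robot is clear. Handing in.

```bash
python3 -c "
from station import r
print(r.finish_job())"
```

```text
the job is handed in; nothing more can be done
None
```

I drew the pin out, laid it flat on the mat and let go, then parked it in the stand and handed the job in at about 27 s. By my last camera measurements, the tip stands about 14 mm beyond the eyelet and the head is in the notch about 2 mm off its middle line. The loupe, watch and jar are where they were; the hand-in gave no verdict.

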